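# Load the bench shaker and lock its clamp lever

### The arm

A 6-joint arm with a two-finger parallel gripper is mounted at the origin on the work surface. World frame = base frame: x ahead of the robot, y to its left, z up, the work surface at z = 0. Lengths are in mm, angles in rad, forces in N, time in s.
With the tool pointing down it reaches from about 275 to 825 mm from the base axis. Payload 4.9 kg.
Tool frame: the origin (TCP) lies at the very end of the fingers, on their centre line; the grasp point (between the pads) lies 19 mm behind it; z points along the fingers, y is the line along which they close (so a half turn about z gives the same grasp; the last joint's range is limited). The gripper opens to 85 mm and grips with 20 to 120 N. Pads are 22 mm wide; open, the fingers measure 114 mm over their backs; the gripper's body (76 mm by 85 mm) begins 54 mm behind the grasp point. The pads swing forward as they close: fully open they stand 13 mm farther back than shut.
Start: joints at [1.04, 0.326, -0.193, 1.052, 0, 1.437], TCP at [212.554, 507.286, 207.381] pointing down, gripper open.
Joint ranges: [-2.65, 2.65], [-0.97, 1.79], [-1.3, 1.35], [-1.93, 2.1], [-1.47, 1.37], [-3.14, 3.14]. Speed limits (rad/s): [2.57, 2.57, 3.14, 3.14, 3.14, 3.14].

### API

Orientations are given as [roll, pitch, yaw] about the fixed x, y, z axes, in that order (R = Rz(yaw) Ry(pitch) Rx(roll)).
In Python, from bench import bot, solve_ik, imaging gives the robot as it stands. Calls block until the motion is done:
- bot.move_ptp(position, orientation): joint-space move of the TCP to a pose.
- bot.movel(position, rot=None, max_speed=150, threshold=None): straight line of the TCP; rot=None keeps the orientation; max_speed is the mean speed in mm/s. With threshold (N) it stops when the force on the tool has changed by that much, and returns True; else False.
- bot.move_j(angles): joint-space move.
- bot.grip(opening, effort=None): opening from 0.0 (shut) to 1.0 (fully open); effort is the grip in N (None keeps the last); returns when the fingers have stopped.
- bot.dwell(seconds).
- solve_ik(position, orientation): joint angles nearest the present ones, or None.
- bot.get_state(): the state.
- imaging.capture(name): name is "scene" or "top" or "wrist"; returns the picture (480x640x3 uint8, blue, green, red); there is no depth.
- imaging.camera_model(name): a dict with "K" (3x3 intrinsics, pixels), "k1" (the pictures are not rectified: a ray, as slopes to the right and down, at radius r is drawn at 1 + k1 r^2 times it, then the intrinsics apply), "position" and "rotation" of the camera in the world. Camera axes: x right, y up, looking along -z (the intrinsics and any distortion apply to the point x, -y, -z); pixel columns grow to the right and rows downward; lengths in mm; the calibration is good to about 2 mm. A picture is of the moment at which its call begins: read the wrist's pose just before it. camera_model takes no time and is no camera call; for the wrist camera it gives the pose at the moment of the call.
A pose or a line that the arm cannot do raises bot.IKError and nothing moves.
- bot.sign_off(): hands the job in; it is judged then, once.
The state is a dict: "t": time; "qpos": joint angles; "joint_velocities": joint speeds; "effort": joint torques, N m; "tcp_pos": TCP position; "orientation": TCP orientation; "contact_force": force on the tool from outside, world axes, zero at the start; "wrist_torque": the same for the moment, N m; "opening": opening from 0.0 (shut) to 1.0 (fully open); "gripper_force": force on a finger pad.
Only numpy, scipy, OpenCV 4.12 (cv2) and the standard library are available. Lean on these libraries where they do the work, as an engineer would, in place of code of your own. Each camera call takes 0.05 s, during which the arm holds its last target. There are 200 camera calls.

### The job

Load the bench shaker: lay the bare metal block flat on the deck between the guide pins, then set the tube rack squarely on top of it, tubes up, also between the pins. Only then lock the clamp: raise the spring collar of the locking lever by its crossbar, swing the lever all the way over to the rack's side, and let the collar drop fully home behind the crest. Keep the rack upright and leave the other things on the bench where they are.

Things in the scene. Friction and masses are not known exactly. Their poses are not given: they have to be found in the camera images.
- shaker: White bench shaker, fixed at a varying place and yaw; origin: on the bench; x roughly away from the robot, y roughly left, z up. Housing x -100 to +100, y -125 to +145 mm, flat deck 60 mm above the bench. On the deck: the nest of pins (y = -62 mm) and the locking lever (y = +83 mm)
- nest (a point): Centre of the nest, at deck height; axes as the shaker's. A 114 x 54 mm space (long side along x) between eight steel pins, 8 mm dia, 34 mm tall, top 8 mm tapered: at x +-40, y +-31 mm and x +-61, y +-18 mm. Between the long sides' pins (|x| < 36 mm) the deck is open for fingers
- jaw (a joint): Clamp jaw, a small aluminium post (22 mm wide, 36 mm tall) at the nest's +x end, linked to the lever and moved by it alone: 0 = open, face 12.5 mm beyond the end of a centred block; 0.012 = closed
- insert: Bare aluminium block, 110 x 50 x 16 mm tall, about 0.24 kg, two rows of shallow dark dimples on top, loose on the bench; origin: centre of its underside, x along its length, y across its 50 mm width (grasp across the width), z up. Either way round will do
- rack: Dark blue tube rack, 110 x 50 x 42 mm tall, two rows of five white tube caps standing 13 mm above its top, about 0.2 kg, loose; origin: centre of its underside, x along its length, y across its 50 mm width (grasp the body across the width), z up. Either way round will do. On the block its underside is 16 mm above the deck
- lever (a joint): Lever angle (rad) about the shaker's x axis at the pivot: 0 = leaning 0.4 rad to the shaker's +y, away from the nest (start, clamp open); 0.8 = leaning 0.4 rad to -y, towards the nest. Up to 0.07 play at each end while locked; friction 0.12 N m holds it where left. Steel stem 10 mm dia with a black knob 20 mm dia, its top 176 mm from the pivot
- collar (a joint): Lift of the spring collar along the stem (m): 0 home, 0.016 top stop. Spring 3.3 N at home, 5.7 N at the top; it does not stay up by itself. When home, its sleeve strikes a fixed steel crest on the deck in mid-swing (18 mm wide along y, 18 mm high) and the lever cannot cross; that needs about 0.010 of lift all the way across, 0.013 is comfortable
- lever_pivot (a point): Point on the lever's hinge axis inside the housing, 40 mm below the deck; axes as the shaker's
- collar_bar (a point): On the stem's axis at the underside of the collar's crossbar; 132 mm from the pivot when home. z up along the stem, y along the bar. Bar 68 (y) x 14 (x) x 10 mm thick; the sleeve below it 24 (x) x 18 (y) mm, 82 long. Fingers reaching in from the robot's side can fork the sleeve under the bar and lift, or the bar can be pinched across its 14 mm from above; the knob tops it by 34 mm
- tip_box: bystander: closed pipette-tip box, 112 x 74 x 62 mm tall, clear lid on a dark blue base, no tube caps; lies among the parts to load; not to be used. Origin: centre of its underside
- bottle: bystander: clear bottle with white cap, 68 mm dia, 160 mm tall; origin: centre of its underside
- beaker: bystander: glass beaker, 76 mm dia, 100 mm tall; origin: centre of its underside
- dishes: bystander: stack of clear dishes, 90 mm dia, 30 mm tall; origin: centre of its underside
- jar: bystander: white screw jar, 56 mm dia, 60 mm tall; origin: centre of its underside
- foam: bystander: white block 60 x 110 x 50 mm tall; origin: centre of its underside
- reagent: bystander: amber bottle, 60 mm dia, 120 mm tall; origin: centre of its underside

How it is judged:
By the outcome, as a careful person would: the job done as asked, in the order asked, and still so for the second after the job is handed in, with the robot touching nothing.
It also fails if it takes over 72 s, if anything falls off the work surface, if the arm or the gripper's body presses on something with over 40 N, if the wrist force passes 120 N, or if a joint passes its speed limit or range.

## Working session

There is one attempt and no reset: what is moved stays moved. The work goes in short steps, each a Python script; the robot and the scene stay as the last script left them, time stands still between calls to the robot, and variables do not carry over. Pictures are saved under pics/ and viewed, at most 10 in all, crops included, and the job is handed in when it is done.

```bash
ls; mkdir -p pics
python3 - <<'E'
from bench import bot, solve_ik, imaging
import cv2
for n in("scene","top"):
    cv2.imwrite(f"pics/{n}0.png",imaging.capture(n)); m=imaging.camera_model(n); print(n,m)
print(imaging.camera_model("wrist")); s=bot.get_state(); print(s)
E
```

```text
pics
scene {'K': array([[543.12737564,   0.        , 315.00507548],
       [  0.        , 543.12737564, 229.66840456],
       [  0.        ,   0.        ,   1.        ]]), 'k1': -0.06664047388541716, 'position': array([1689.20381685,   60.45255145,  935.16070014]), 'rotation': array([ 0.95973074, -0.01806585,  1.582857  ])}
top {'K': array([[453.28435385,   0.        , 321.93575376],
       [  0.        , 453.28435385, 244.41822828],
       [  0.        ,   0.        ,   1.        ]]), 'k1': 0.024778423302471826, 'position': array([ 428.51847165,   77.81791471, 1151.13715261]), 'rotation': array([ 0.08840905, -0.01136373, -1.54145466])}
{'K': array([[359.74819799,   0.        , 322.08767636],
       [  0.        , 359.74819799, 241.96408836],
       [  0.        ,   0.        ,   1.        ]]), 'k1': -0.053049804942302825, 'position': array([152.25781756, 530.90219298, 372.41936736]), 'rotation': array([-0.26100922,  0.00224233,  1.1746254 ])}
{'t': 0.1, 'qpos': array([ 1.03980187e+00,  3.26862486e-01, -1.93504462e-01,  1.05199565e+00,
       -8.02028789e-06,  1.43661156e+00]), 'joint_velocities': array([ 0.00042545, -0.00228718,  0.00313513, -0.00204289,  0.00094881,
       -0.00170971]), 'effort': array([-3.69360222e-06, -4.44241118e+01,  2.63037837e+01,  7.87963771e-03,
       -1.91201157e-04, -6.66865688e-06]), 'tcp_pos': array([212.25709161, 506.77723893, 206.67631777]), 'orientation': array([-3.14003939e+00, -2.01590874e-04,  2.74478281e+00]), 'contact_force': array([ 0.11937799,  0.34107817, -0.22869607]), 'wrist_torque': array([0.00309662, 0.03711981, 0.01549676]), 'gripper_force': 0.0, 'opening': 1.0021141697509028}
```

View pics/top0.png

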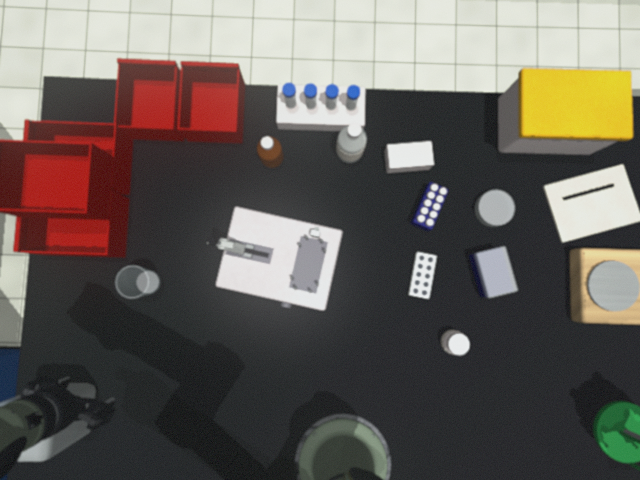

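View pics/scene0.png

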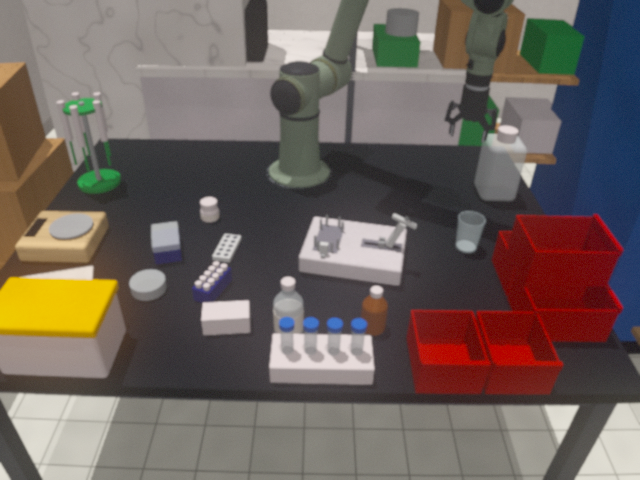

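Top view: the shaker is centred near (280,258), with its lever at (245,250) and nest at (308,265). The bare block is at (423,275), the rack at (431,205) and the tip box at (495,272). Next I'll get rough poses and a closer look with the wrist camera.

```bash
cat > h.py <<'E'
from bench import bot, solve_ik, imaging
import numpy as np, cv2
from scipy.spatial.transform import Rotation as Ro
def grab(n):
    m=imaging.camera_model(n); return imaging.capture(n),m
def rays(px,m):
    px=np.array(px,float).reshape(-1,1,2)
    u=cv2.undistortPoints(px,m['K'],np.array([m['k1'],0,0,0.])).reshape(-1,2)
    d=np.c_[u[:,0],-u[:,1],-np.ones(len(u))]
    return Ro.from_euler('xyz',m['rotation']).apply(d)
def plane(px,m,z):
    d=rays(px,m); p=m['position']; return p+d*((z-p[2])/d[:,2])[:,None]
def proj(P,m):
    c=Ro.from_euler('xyz',m['rotation']).inv().apply(np.atleast_2d(P)-m['position'])
    s=np.c_[-c[:,0]/c[:,2],c[:,1]/c[:,2]]; s=s*(1+m['k1']*(s**2).sum(1))[:,None]
    return s@m['K'][:2,:2].T+m['K'][:2,2]
def rect(mask,m,z,near=None):
    cs,_=cv2.findContours(mask.astype(np.uint8),cv2.RETR_EXTERNAL,cv2.CHAIN_APPROX_NONE)
    c=max(cs,key=cv2.contourArea)
    w=plane(c.reshape(-1,2),m,z)[:,:2].astype(np.float32)
    (cx,cy),(a,b),t=cv2.minAreaRect(w); t=np.radians(t)
    if a<b: a,b=b,a; t+=np.pi/2
    return np.array([cx,cy]),(a,b),(t+np.pi/2)%np.pi-np.pi/2
E
python3 - <<'E'
from h import *
im,m=grab("top"); hsv=cv2.cvtColor(im,cv2.COLOR_BGR2HSV)
def sub(k,x0,x1,y0,y1):
    o=np.zeros_like(k); o[y0:y1,x0:x1]=k[y0:y1,x0:x1]; return o
br=((hsv[...,2]>130)&(hsv[...,1]<70)).astype(np.uint8)
br2=cv2.morphologyEx(br,cv2.MORPH_OPEN,np.ones((9,9)))
bl=((hsv[...,0]>105)&(hsv[...,0]<130)&(hsv[...,1]>110)).astype(np.uint8)
print('shaker',rect(sub(br2,205,355,195,320),m,60))
print('insert',rect(sub(br,400,445,245,305),m,16))
both=cv2.morphologyEx(sub(bl|br,405,455,175,235),cv2.MORPH_CLOSE,np.ones((3,3)))
print('rack',rect(both,m,42))
print('caps',rect(sub(br,405,455,175,235)|0,m,55))
E
```

```text
shaker (array([490.14904785, 177.65783691]), (283.71600341796875, 202.63262939453125), np.float64(1.3813578221323448))
insert (array([ 460.83831787, -185.79803467]), (112.12560272216797, 52.47269821166992), np.float64(-0.16844307473474895))
rack (array([ 630.96386719, -194.84962463]), (118.73368072509766, 57.769290924072266), np.float64(-0.3760493980377122))
caps (array([ 632.50134277, -198.40490723]), (103.93195343017578, 42.692222595214844), np.float64(-0.39091542955864345))
```

Run:
```python
from h import *
bot.move_ptp([440,107,270],[np.pi,0,np.pi-0.189]); 
im,m=grab("wrist"); cv2.imwrite("pics/w_nest.png",im); np.save("m_nest.npy",m,allow_pickle=True)
print(bot.get_state()['qpos'],bot.get_state()['t'])
bot.move_ptp([500,-190,250],[np.pi,0,np.pi-0.17])
im,m=grab("wrist"); cv2.imwrite("pics/w_ins.png",im); np.save("m_ins.npy",m,allow_pickle=True)
print(bot.get_state()['qpos'],bot.get_state()['t'])
```

```text
[ 7.68055254e-02  1.06932408e-01 -3.12704923e-01  1.15136629e+00
  2.12970289e-04  2.64486654e-01] 1.9
[-4.98900288e-01  2.72473346e-01 -1.56456902e-01  1.14190435e+00
  4.68473937e-04 -3.30874181e-01] 3.1083
```

View pics/w_nest.png

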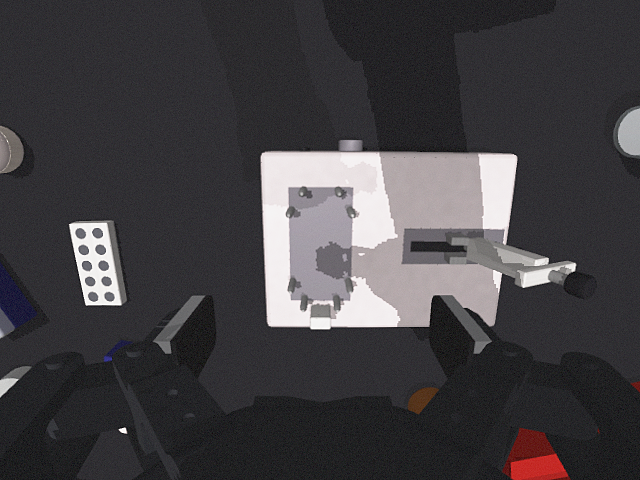

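View pics/w_ins.png

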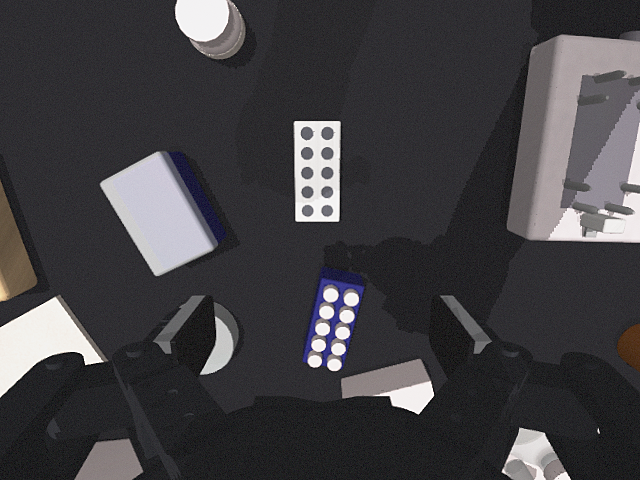

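The nest view shows the nest plate at x 289–353, y 187–300, with eight pins around it, the jaw at (320,316), the lever bar at (548,272) and the knob at (580,284). In the block view, the block spans (294,121)–(340,221) and the rack is centred near (333,320).

Run:
```python
from h import *
im=cv2.imread("pics/w_nest.png"); m=np.load("m_nest.npy",allow_pickle=True).item()
hsv=cv2.cvtColor(im,cv2.COLOR_BGR2HSV)
k=((im.min(2)>85)).astype(np.uint8); k[:, :230]=0; k[:152]=0; k[329:]=0; k[:,518:]=0
k=cv2.morphologyEx(k,cv2.MORPH_CLOSE,np.ones((25,25))); k=cv2.morphologyEx(k,cv2.MORPH_OPEN,np.ones((9,9)))
c,s,t=rect(k,m,60); print('housing',c,s,t,t-np.pi/2)
psi=t-np.pi/2 if t>0 else t+np.pi/2
R=np.array([[np.cos(psi),-np.sin(psi)],[np.sin(psi),np.cos(psi)]])
org=c-R@[0,10]; nest=org+R@[0,-62]; print(psi,org,nest)
pins=np.array([[a*x,b*y] for x,y in((40,31),(61,18)) for a in(1,-1) for b in(1,-1)])
f=4; cr=cv2.resize(im[165:340,260:400],None,fx=f,fy=f,interpolation=cv2.INTER_CUBIC)
for z,col in((94,(0,0,255)),(60,(0,255,0))):
    P=np.c_[nest+pins@R.T,np.full(8,z)]
    for p in proj(P,m): cv2.circle(cr,tuple(int(v) for v in ((p-[260,165]+.5)*f)),3,col,-1)
cv2.imwrite("pics/nestz.png",cr[:600])
for n in("w_ins",):
    im=cv2.imread("pics/w_ins.png"); m=np.load("m_ins.npy",allow_pickle=True).item()
    k=(im.min(2)>120).astype(np.uint8); k[:,:270]=0;k[:,360:]=0;k[:100]=0;k[240:]=0
    print('insert',rect(k,m,16))
    hsv=cv2.cvtColor(im,cv2.COLOR_BGR2HSV)
    k=(((hsv[...,0]>105)&(hsv[...,0]<135)&(hsv[...,1]>120)&(hsv[...,2]>40))|(im.min(2)>120)).astype(np.uint8)
    k[:,:290]=0;k[:,375:]=0;k[:260]=0;k[378:]=0
    caps=(im.min(2)>140).astype(np.uint8)&k; caps[:, :300]=0
    n,l,st,ce=cv2.connectedComponentsWithStats(caps)
    print([(st[i,4],ce[i].round(1).tolist()) for i in range(1,n)])
    hull=[c for c in cv2.findContours(caps,cv2.RETR_EXTERNAL,cv2.CHAIN_APPROX_NONE)[0]]
    print('caps',rect(cv2.fillConvexPoly(caps*0,cv2.convexHull(np.vstack(hull)),1),m,55))
    print('rack',rect(cv2.morphologyEx(k,cv2.MORPH_CLOSE,np.ones((3,3))),m,42))
```

```text
housing [493.11529541 176.        ] (285.6839599609375, 199.35984802246094) 1.37957936315639 -0.1912169636385066
-0.1912169636385066 [491.21475723 166.18226326] [479.43142049 105.3122955 ]
insert (array([ 462.40606689, -189.71154785]), (108.38684844970703, 50.022544860839844), np.float64(-0.1696277819456702))
[(np.int32(179), [330.3, 294.7]), (np.int32(174), [350.9, 298.7]), (np.int32(163), [326.1, 312.0]), (np.int32(165), [346.5, 316.0]), (np.int32(159), [322.1, 328.8]), (np.int32(156), [342.1, 332.6]), (np.int32(153), [318.2, 344.9]), (np.int32(151), [338.0, 348.7]), (np.int32(1), [311.0, 351.0]), (np.int32(145), [314.4, 360.6]), (np.int32(148), [333.8, 364.2]), (np.int32(1), [374.0, 371.0])]
caps (array([ 636.22290039, -188.78814697]), (102.06655883789062, 77.11947631835938), np.float64(-0.21882475623686748))
rack (array([ 629.09942627, -200.92672729]), (126.72854614257812, 52.61180877685547), np.float64(-0.38116759417868096))
```

View pics/nestz.png

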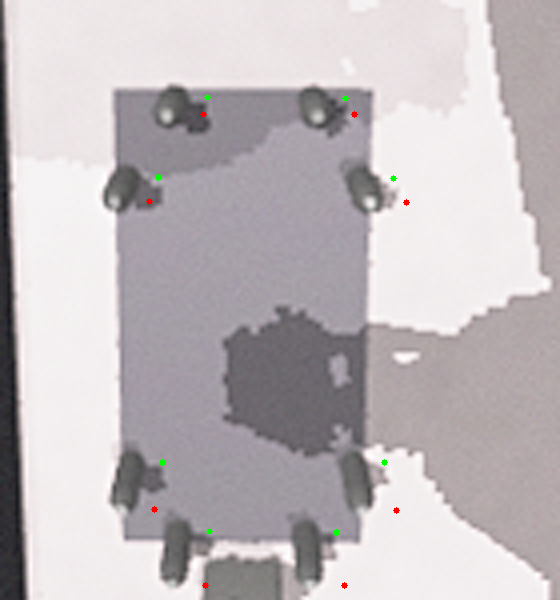

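The pin tips sit at zoomed pixels (171,112), (318,115), (116,198), (370,203), (122,505), (362,503), (173,578) and (308,578). They are about 34 px (zoomed) left of the prediction, because the housing contour took in a side face. I'll fit the nest to the pins instead.

```bash
cat >> h.py <<'E'
def fit(A,B):  # rigid 2D: B = c + R(yaw) A
    A=np.array(A,float);B=np.array(B,float)[:,:2]; a=A-A.mean(0); b=B-B.mean(0)
    yaw=np.arctan2((a[:,0]*b[:,1]-a[:,1]*b[:,0]).sum(),(a*b).sum())
    R=np.array([[np.cos(yaw),-np.sin(yaw)],[np.sin(yaw),np.cos(yaw)]])
    c=B.mean(0)-R@A.mean(0); return c,yaw,(B-(c+A@R.T)).round(1).tolist()
E
python3 - <<'E'
from h import *
m=np.load("m_nest.npy",allow_pickle=True).item()
tz=np.array([[171,112],[318,115],[116,198],[370,203],[122,505],[362,503],[173,578],[308,578]])/4-.5+[260,165]
A=[[-61,-18],[-61,18],[-40,-31],[-40,31],[40,-31],[40,31],[61,-18],[61,18]]
bz=np.array([[174,90],[318,92],[126,172],[356,165],[132,455],[350,455],[175,523],[302,523]])/4-.5+[260,165]
for z,p in((93,tz),(60,bz)): print('nest',z,*fit(A,plane(p,m,z)))
plate=np.array([[114,90],[373,90],[361,538],[126,538]])/4-.5+[260,165]
print('plate',plane(plate,m,60).round(1).tolist(),plane(plate,m,60).mean(0))
m=np.load("m_ins.npy",allow_pickle=True).item()
cp=np.array([[330.3,294.7],[350.9,298.7],[326.1,312],[346.5,316],[322.1,328.8],[342.1,332.6],[318.2,344.9],[338,348.7],[314.4,360.6],[333.8,364.2]])
w=plane(cp,m,54)[:,:2]; print(w.round(1).tolist(), 'rack',w.mean(0)); d=w[8]+w[9]-w[0]-w[1]; print('yaw',np.arctan2(d[1],d[0]))
E
```

```text
nest 93 [477.06730238  97.08724138] -0.1954021662421978 [[0.5, 0.5], [0.8, -0.6], [0.3, 0.1], [1.0, -0.6], [0.1, 0.4], [-1.0, 0.1], [-0.6, 0.5], [-1.1, -0.4]]
nest 60 [475.47592551  96.94781494] -0.1962371485533161 [[0.4, -0.1], [0.9, 1.3], [1.1, 0.0], [-1.6, -0.9], [0.6, 0.8], [-0.2, -0.5], [-0.4, -0.2], [-0.7, -0.4]]
plate [[409.6, 75.8, 60.0], [422.2, 142.0, 60.0], [545.7, 117.9, 60.0], [533.4, 52.6, 60.0]] [477.7089729  97.0608045  60.       ]
[[590.9, -196.6], [599.3, -175.2], [610.4, -204.4], [619.0, -183.0], [629.9, -212.2], [638.4, -190.9], [649.2, -220.0], [657.8, -198.6], [668.6, -227.7], [677.1, -206.5]] rack [ 634.05183827 -201.51255847]
yaw -0.3821593024146062
```

Run:
```python
from h import *
P=[462.4,-189.7]; O=[np.pi,0,np.pi-0.17]
bot.grip(0.78,40)
bot.move_ptp([*P,60],O)
print(bot.movel([*P,1.5],threshold=15,max_speed=80), bot.get_state()['tcp_pos'])
bot.grip(0.0,50); s=bot.get_state(); print(s['opening'],s['gripper_force'],s['tcp_pos'])
bot.movel([*P,130])
s=bot.get_state(); print(s['opening'],s['gripper_force'],s['contact_force'])
O=[np.pi,0,np.pi-0.1955]
bot.move_ptp([477,97,140],O)
im,m=grab("wrist"); cv2.imwrite("pics/held1.png",im); np.save("m_h1.npy",m,allow_pickle=True)
print(bot.get_state()['t'],bot.get_state()['tcp_pos'],bot.get_state()['orientation'])
```

```text
False [ 462.83236254 -189.95575704    1.88687374]
0.0013592821241132152 0.0 [ 462.39776012 -189.69622946    1.51299769]
-7.264371707235183e-05 0.0 [-1.14078486  0.18492997 -1.0755583 ]
7.925 [477.23018554  95.92699187 139.75666004] [-3.14111131e+00 -1.60386118e-04  2.94447918e+00]
```

View pics/held1.png

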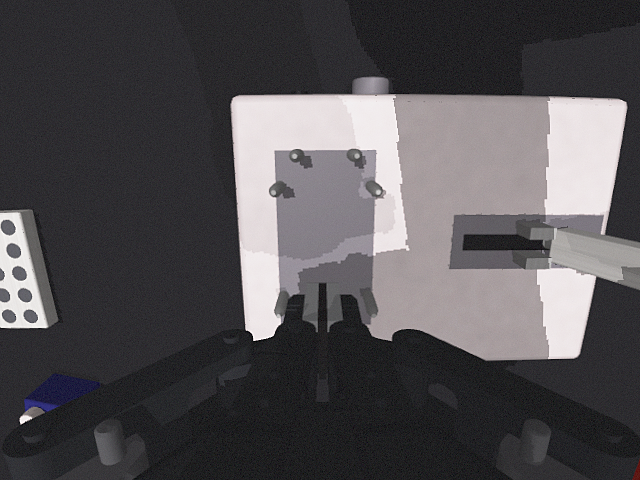

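The gripper is shut and empty, with its tip visible at (322,285). The block is still on the bench at the far left. I'll check the tip against its projection and find out where the block is now.

Run:
```python
from h import *
m=np.load("m_h1.npy",allow_pickle=True).item()
print('tcp px',proj([[477.2,96,139.8],[477.2,96,158.8]],m))
O=[np.pi,0,np.pi-0.17]
bot.grip(0.78)
bot.move_ptp([462,-190,140],O)
m=imaging.camera_model("wrist"); im=imaging.capture("wrist"); s=bot.get_state(); print(s['tcp_pos'],s['t'])
cv2.imwrite("pics/blk2.png",im); np.save("m_b2.npy",m,allow_pickle=True)
k=(im.min(2)>120).astype(np.uint8); k[:,:200]=0;k[:,430:]=0
print('insert',rect(k,m,16)); print('tcp px',proj([s['tcp_pos']],m))
```

```text
tcp px [[324.39126562 282.92437735]
 [324.60533048 298.75124992]]
[ 462.19480128 -188.80250691  139.98156   ] 9.725
insert (array([ 461.98388672, -189.56484985]), (109.0110092163086, 49.9312629699707), np.float64(-0.1700773235376758))
tcp px [[325.52650272 282.81228262]]
```

View pics/blk2.png

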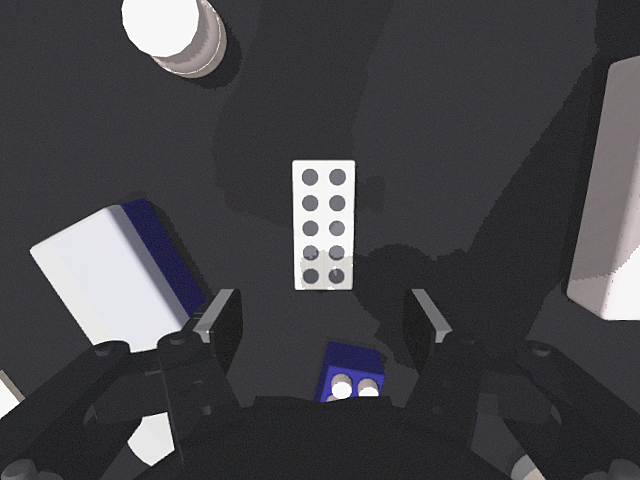

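The block is unmoved at (324,226), with the open fingers at x≈237 and 413, so the grasp closed without catching it. I'll repeat the grasp, watching it close in steps.

Run:
```python
from h import *
P=[462.2,-189.6]
bot.movel([*P,1.5],threshold=15,max_speed=120); bot.dwell(.1)
a=imaging.capture("wrist"); print(bot.get_state()['tcp_pos'])
for o in (0.68,0.62,0.57,0.52,0.47):
    bot.grip(o,50); s=bot.get_state(); print(o,s['opening'],s['gripper_force'],s['contact_force'].round(1),s['tcp_pos'].round(1))
    if s['gripper_force']>10: break
b=imaging.capture("wrist")
cv2.imwrite("pics/close.png",np.hstack([a[200:,120:520],b[200:,120:520]])); print(bot.get_state()['t'])
```

```text
[ 462.75996541 -189.93507664    2.16796495]
0.68 0.6803775503358513 0.0 [ 0.1 -0.   0.2] [ 462.3 -189.7    1.7]
0.62 0.6198287654368747 0.0 [-0.2  0.3  0.4] [ 462.2 -189.6    1.5]
0.57 0.5659212521604762 0.0 [0.4 0.3 0.2] [ 462.2 -189.6    1.5]
0.52 0.5202524469696206 0.0 [-1.   0.5  0.9] [ 462.2 -189.6    1.5]
0.47 0.47103999164371585 0.0 [ 0.7 -0.6 -0.3] [ 462.2 -189.6    1.5]
12.3833
```

View pics/close.png

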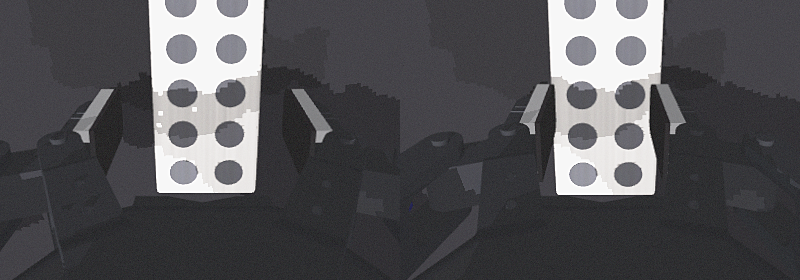

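The fingers now stand right at the block's edges, and 0.47 opening is about 52 mm. The tips are probably riding too high, so I'll lower until they touch the bench, back off, and close.

Run:
```python
from h import *
P=[462.2,-189.6]
bot.grip(0.52); 
print(bot.movel([*P,-9],threshold=5,max_speed=25)); bot.dwell(.1); s=bot.get_state(); print(s['tcp_pos'],s['contact_force'])
z=s['tcp_pos'][2]+2.0; bot.movel([*P,z]); 
for o in (0.47,0.44,0.41,0.38):
    bot.grip(o,50); s=bot.get_state(); print(o,s['opening'],s['gripper_force'],s['contact_force'].round(1),s['tcp_pos'].round(1))
    if s['gripper_force']>10: break
print(s['t'])
```

```text
False
[ 462.25003617 -189.62759231   -8.975778  ] [-0.31315541  0.24216821  0.67636052]
0.47 0.4625839025820348 0.0 [-0.1 -0.1 -0.5] [ 462.2 -189.6   -7. ]
0.44 0.44142889939127017 0.0 [ 0.  -0.4  0.1] [ 462.2 -189.6   -7. ]
0.41 0.40718756814406143 0.0 [0.5 0.5 0.7] [ 462.2 -189.6   -7. ]
0.38 0.3763787562012971 0.0 [0.2 0.5 0.6] [ 462.2 -189.6   -7. ]
14.4
```

Run:
```python
from h import *
a=imaging.capture("wrist"); b=imaging.capture("scene")
cv2.imwrite("pics/close2.png",np.hstack([cv2.resize(a,(400,300)),cv2.resize(b[170:320,130:330],(400,300),interpolation=cv2.INTER_CUBIC)]))
```

```text
(no output)
```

View pics/close2.png

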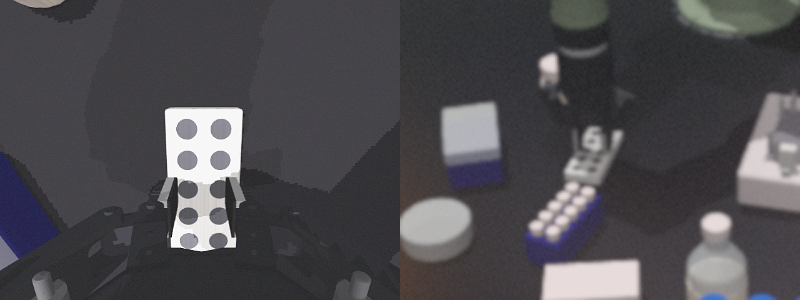

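The pads still overhang the block's edges in the wrist view, so the real fingertips sit well above the nominal TCP. I'll feel for the bench.

Run:
```python
from h import *
P=[462.2,-189.6]
bot.grip(0.6)
print(bot.movel([*P,-32],threshold=6,max_speed=30)); s=bot.get_state(); print(s['tcp_pos'],s['contact_force'])
z=s['tcp_pos'][2]+3; bot.movel([*P,z])
for o in (0.5,0.47,0.44,0.41,0.0):
    bot.grip(o,50); s=bot.get_state(); print(o,s['opening'],s['gripper_force'],s['contact_force'].round(1),s['tcp_pos'].round(1))
    if s['gripper_force']>10: break
print(s['t'])
```

```text
True
[ 462.62750799 -189.74531488  -11.48465836] [-1.40919886 -0.11260188 10.29653404]
0.5 0.5042536581530124 0.0 [-0.3 -0.1 -1.1] [ 462.  -189.5   -8.7]
0.47 0.47209178009608066 0.0 [-0.4 -0.3 -1. ] [ 462.2 -189.6   -8.6]
0.44 0.43680186412967953 0.0 [-0.5 -0.2  0.2] [ 462.2 -189.6   -8.5]
0.41 0.4099481336655618 0.0 [ 0.9 -0.4 -0.1] [ 462.2 -189.6   -8.5]
0.0 0.00046159752611010313 3.0681088045753313 [-0.6 -0.1  5.8] [ 463.  -190.    -7.8]
16.775
```

The contact at z −11.5 with 0.6 opening (51 mm) was the block's top edge. When shut, contact came near −8. So the fingertips are really about 24 mm short of the stated TCP, and 0.6 opening corresponds to 51 mm. I'll regrasp with that offset.

Run:
```python
from h import *
P=[462.2,-189.6]
bot.movel([*P,25]); bot.grip(0.85,50)
print(bot.movel([*P,-25],threshold=6,max_speed=60)); s=bot.get_state(); print(s['tcp_pos'],s['contact_force'])
if s['tcp_pos'][2]>-24.0: bot.movel([*P,s['tcp_pos'][2]+1])
bot.grip(0.0,60); s=bot.get_state(); print(s['opening'],s['gripper_force'],s['tcp_pos'])
if s['gripper_force']>10:
    bot.movel([*P,100]); s=bot.get_state(); print(s['opening'],s['gripper_force'],s['contact_force'])
    bot.move_ptp([477,97,100],[np.pi,0,np.pi-0.1955]); bot.dwell(.3)
    im,m=grab("wrist"); cv2.imwrite("pics/held2.png",im); np.save("m_h2.npy",m,allow_pickle=True)
s=bot.get_state(); print(s['t'],s['tcp_pos'])
```

```text
False
[ 462.45917705 -189.73956122  -24.7895343 ] [-0.90854425  0.27175842  0.66637823]
0.5670366134068845 62.75041580200195 [ 462.74477812 -189.48755551  -24.19266744]
0.5669801496411486 62.245516777038574 [-0.23501326 -0.77221977 -2.96349433]
21.5917 [477.17803752  96.26772335  99.9883687 ]
```

View pics/held2.png

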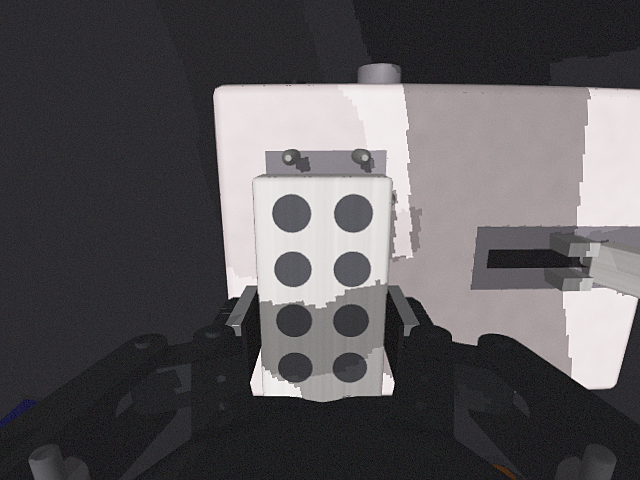

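The held block's near edge is at row 178 with x 253–391, and the two near pin tips are at (291,157) and (361,157). From these I'll compute the block's offset to the nest.

Run:
```python
from h import *
im=cv2.imread("pics/held2.png"); m=np.load("m_h2.npy",allow_pickle=True).item()
psi=-0.1955; ex=np.array([np.cos(psi),np.sin(psi)]); ey=np.array([-ex[1],ex[0]])
g=cv2.cvtColor(im,cv2.COLOR_BGR2GRAY)
for r in (200,240): # block side edges
    row=g[r].astype(int); print(r,'L',np.argmax(np.diff(row[235:275]))+235.5 if 1 else 0, 'rowL',row[246:262:2],'rowR',row[384:400:2])
print('col322',g[165:190,322])
tcp=np.array([477.18,96.27])
w=plane([[322,178],[254,200],[391,200]],m,140.2)[:,:2]-tcp
print('block edge rel tool: x',w@ex,'y',w@ey)
p=plane([[291,157.5],[361,157.5]],m,93)[:,:2]; print('pins',p,'nest',p.mean(0)+61*ex, 'yaw',np.arctan2(*(p[1]-p[0])[::-1])-np.pi/2)
```

```text
200 L 253.5 rowL [225 225 228 225 215 224 229 231] rowR [222 221 216 188 127  80 152 237]
240 L 255.5 rowL [221 221 222 223 214 215 225 227] rowR [223 216 184 116 123 224 216 215]
col322 [135 137 137 133 138 134 134 132 131 110 119 130 174 201 213 213 221 225
 225 224 225 224 224 222 222]
block edge rel tool: x [-54.18205468 -46.59430054 -46.54771831] y [ -1.45516112 -25.34278035  22.76137932]
pins [[415.47264336  92.14600507]
 [421.87726533 124.35447506]] nest [478.51294483  96.40056096] yaw -0.19628858215670375
```

Run:
```python
from h import *
P=[477.8,98.1]; O=[np.pi,0,np.pi-0.196]
bot.movel([*P,76],rot=O,max_speed=100); bot.dwell(.25); print(bot.get_state()['tcp_pos'],bot.get_state()['orientation'])
hit=bot.movel([*P,33.5],threshold=8,max_speed=30); s=bot.get_state(); print(hit,s['tcp_pos'],s['contact_force'],s['wrist_torque'],s['t'])
```

```text
[478.28897699  98.12113714  76.552666  ] [3.14134516e+00 1.04428655e-03 2.94560969e+00]
True [477.65313049  98.11563754  35.83493234] [-0.53998104  0.49259566  4.23659013] [0.03903343 0.06965354 0.01295945] 23.4583
```

Run:
```python
from h import *
P=[477.8,98.1]
bot.grip(0.75); bot.movel([*P,120],max_speed=200)
bot.movel([440,100,200],max_speed=200); bot.dwell(.2)
im,m=grab("wrist"); cv2.imwrite("pics/placed1.png",im); np.save("m_p1.npy",m,allow_pickle=True); print(bot.get_state()['tcp_pos'],bot.get_state()['t'])
Q=proj([[478,97,76],[478-60,97,76],[478+60,97,76],[478,97+30,76]],m); print(Q)
g=cv2.cvtColor(im,cv2.COLOR_BGR2GRAY)
x0,x1=int(Q[0,0]-60),int(Q[0,0]+60); y0,y1=int(Q[:,1].min()),int(Q[:,1].max())
t=cv2.adaptiveThreshold(cv2.GaussianBlur(g,(3,3),0),255,cv2.ADAPTIVE_THRESH_MEAN_C,cv2.THRESH_BINARY_INV,41,25)
n,l,st,ce=cv2.connectedComponentsWithStats(t)
for i in range(1,n):
    if x0<ce[i,0]<x1 and y0-10<ce[i,1]<y1+10 and st[i,4]>25: print(st[i].tolist(),ce[i].round(1),plane([ce[i]],m,76)[0,:2].round(1))
```

```text
[439.53533007  99.89962637 198.70727011] 25.175
[[329.49906346 272.81188585]
 [315.43354072 203.83252974]
 [342.19327852 335.08550379]
 [364.3742113  266.28900676]]
[286, 195, 91, 153, 3554] [329.6 257.7] [464.9  99.6]
[308, 216, 17, 16, 209] [315.8 223.5] [433.9  94.1]
[335, 216, 16, 16, 205] [342.4 223.4] [438.  115.5]
[309, 241, 15, 16, 194] [316.1 248.4] [454.7  90.1]
[335, 241, 15, 15, 181] [342.1 247.9] [458.5 111.5]
[308, 264, 16, 16, 206] [315.8 271.7] [474.8  85.8]
[334, 264, 16, 16, 197] [341.8 271.6] [479.  107.4]
[309, 287, 16, 15, 188] [316.2 294.2] [494.9  82. ]
[335, 288, 15, 14, 174] [341.7 294.4] [499.4 103.6]
[309, 310, 15, 14, 166] [316.3 316.7] [515.9  77.9]
[334, 310, 15, 14, 167] [341.  316.8] [520.2  99.2]
```

The block is seated in the nest: dimple centre (477,96.7) in camera frame, yaw −0.195. Next, the rack.

```bash
cat > caps.py <<'E'
from h import *
def caps(im,m,z,c,r=90):
    k=((im.min(2)>120)).astype(np.uint8)
    hsv=cv2.cvtColor(im,cv2.COLOR_BGR2HSV)
    n,l,st,ce=cv2.connectedComponentsWithStats(k); out=[]
    for i in range(1,n):
        w=plane([ce[i]],m,z)[0,:2]
        if 40<st[i,4]<2500 and np.hypot(*(w-c))<r: out.append((st[i].tolist(),ce[i].round(1).tolist(),w.round(1).tolist()))
    return out
E
python3 - <<'E'
from caps import *
P=[634.3,-200.8]; O=[np.pi,0,np.pi-0.382]
bot.move_ptp([*P,90],O)
bot.grip(0.85,40)
print(bot.movel([*P,-8],threshold=8,max_speed=90)); bot.dwell(.1);s=bot.get_state(); print(s['tcp_pos'])
bot.grip(0.0,40); s=bot.get_state(); print(s['opening'],s['gripper_force'],s['tcp_pos'])
if s['gripper_force']>10:
    bot.movel([*P,130]); s=bot.get_state(); print(s['opening'],s['gripper_force'],s['contact_force'])
    bot.move_ptp([477.8,98.1,130],[np.pi,0,np.pi-0.196]); bot.dwell(.3)
    im,m=grab("wrist"); cv2.imwrite("pics/held3.png",im); np.save("m_h3.npy",m,allow_pickle=True)
    s=bot.get_state();t=s['tcp_pos']; print(t)
    for c in caps(im,m,138+54,t[:2]): print(c)
print(s['t'])
E
```

```text
False
[ 634.91828355 -201.06905773   -7.15120732]
0.5795932573105552 43.348408341407776 [ 634.85793519 -201.02477958   -7.26939404]
0.5781028978228605 42.75125026702881 [ 0.37490565  0.08347381 -1.04475356]
[478.11780371  97.60846306 129.8777825 ]
([257, 195, 54, 58, 2292], [283.4, 225.1], [434.2, 93.3])
([333, 195, 55, 58, 2426], [359.4, 224.1], [438.2, 115.3])
([260, 258, 52, 58, 2137], [284.8, 288.5], [453.8, 89.3])
([332, 258, 53, 58, 2172], [356.8, 287.7], [457.9, 111.1])
([333, 329, 48, 43, 1541], [356.8, 350.4], [479.6, 107.4])
([264, 330, 48, 42, 1540], [287.3, 350.4], [475.1, 85.2])
([269, 385, 42, 15, 359], [290.3, 391.8], [490.9, 82.6])
([334, 385, 42, 15, 359], [353.8, 391.8], [495.1, 103.8])
31.1917
```

Run:
```python
from h import *
P=[477.8,98.1]
bot.movel([*P,98],max_speed=80); bot.dwell(.3); s=bot.get_state(); print(s['tcp_pos'])
hit=bot.movel([*P,66],threshold=8,max_speed=25); s=bot.get_state(); print(hit,s['tcp_pos'],s['contact_force'],s['wrist_torque'],s['opening'],s['t'])
```

```text
[478.15223581  98.12619318  98.42264444]
True [477.61100176  98.10645345  68.67554666] [-0.23071062 -0.33087804  4.11843559] [ 0.08164697  0.05886417 -0.00552416] 0.5764320972338082 33.1167
```

The rack is seated: contact came at 68.7 against a predicted 68.8. Now I'll release it, check the rack, and check the lever geometry and reachability.

```bash
cat > lev.py <<'E'
from caps import *
psi=-0.1956; ex=np.array([np.cos(psi),np.sin(psi),0]); ey=np.array([-ex[1],ex[0],0]); ez=np.array([0,0,1.])
nest=np.array([477.65,98.1,60]); piv=nest+145*ey-[0,0,40]
def st(ph): return np.cos(ph)*ez+np.sin(ph)*ey
def pose(ph,L,xo=37,dz=0):
    s=st(ph); R=np.c_[s,-(np.cos(ph)*ey-np.sin(ph)*ez),ex]
    return piv+s*L+ex*xo+ez*dz, Ro.from_matrix(R).as_euler('xyz')
E
python3 - <<'E'
from lev import *
P=[477.8,98.1]
bot.grip(0.72); bot.movel([*P,170],max_speed=200)
bot.movel([430,100,250],max_speed=250); bot.dwell(.2)
im,m=grab("wrist"); cv2.imwrite("pics/placed2.png",im)
s=bot.get_state(); print(s['tcp_pos'],s['t'])
for c in caps(im,m,130,nest[:2]): 
    if c[0][4]<900: print(c[0][4],c[2])
m0=np.load("m_nest.npy",allow_pickle=True).item()
print('pred px knob',proj(piv+st(.4)*166,m0),'bar ends',proj([piv+st(.4)*137+a*(np.cos(.4)*ey-np.sin(.4)*ez) for a in(-34*1,34)],m0),'slot ctr',proj(piv+40*ez,m0))
k=cv2.imread("pics/w_nest.png"); g=k.max(2)[260:310,550:610]; b=(g<32).astype(np.uint8); n,l,sx,ce=cv2.connectedComponentsWithStats(b); i=1+np.argmax(sx[1:,4]); print('knob',ce[i]+[550,260],sx[i])
for a in [(.4,115,-73,130),(.4,115,-73,0),(.4,115,37,0),(.4,129,37,0),(0,129,37,0),(-.4,129,37,0),(-.4,115,37,0),(-.4,115,-73,0)]:
    q=solve_ik(*pose(*a)); print(a,None if q is None else q.round(2))
E
```

```text
[429.55435786  99.88523862 248.54885429] 34.825
335 [433.3, 93.5]
343 [437.5, 115.9]
318 [453.5, 89.5]
324 [457.7, 111.9]
276 [474.6, 85.6]
pred px knob [[581.30033074 284.42442043]] bar ends [[521.86728172 278.49642005]
 [572.50573656 268.28708037]] slot ctr [[454.09815793 246.1435741 ]]
knob [571.38317757 282.1682243 ] [ 14  12  18  26 107]
(0.4, 115, -73, 130) None
(0.4, 115, -73, 0) None
(0.4, 115, 37, 0) None
(0.4, 129, 37, 0) None
(0, 129, 37, 0) None
(-0.4, 129, 37, 0) None
(-0.4, 115, 37, 0) None
(-0.4, 115, -73, 0) None<sys>:0: UserWarning: Gimbal lock detected. Setting third angle to zero since it is not possible to uniquely determine all angles.
```

The lever geometry predicts the seen pixels (knob 580,284; bar 521–573), so the pivot is good. The horizontal approach has no IK solution, so I'll scan tilted forks and the pinch from above.

```bash
cat >> lev.py <<'E'
def pinch(ph,L,off,sg=1,back=24):  # tips at L along stem, off along bar
    s=st(ph); b=np.cos(ph)*ey-np.sin(ph)*ez; y=sg*ex; z=-s; R=np.c_[np.cross(y,z),y,z]
    return piv+s*(L-back)+b*off, Ro.from_matrix(R).as_euler('xyz')
def fork(ph,L,be,xt=10,fl=1,back=24):
    s=st(ph); b=np.cos(ph)*ey-np.sin(ph)*ez; z=np.cos(be)*ex-np.sin(be)*s; y=-b*fl
    R=np.c_[np.cross(y,z),y,z]; return piv+s*L+ex*xt+z*back, Ro.from_matrix(R).as_euler('xyz')
E
python3 - <<'E'
from lev import *
for be in (.2,.4,.5,.6,.7,.8,1.0):
  for fl in(1,-1):
    print('fork',be,fl,[solve_ik(*fork(ph,L,be,x,fl)) is not None for ph,L,x in((.4,100,-90),(.4,100,10),(.4,114,10),(0,114,10),(-.4,114,10),(-.4,100,-90))])
for sg in(1,-1):
  for off in(23,-23):
    print('pinch',sg,off)
    for ph,L in((.4,190),(.4,133),(.4,147),(0,147),(-.4,147),(-.4,133),(-.4,190)):
      q=solve_ik(*pinch(ph,L,off,sg)); print(None if q is None else q.round(2))
E
```

```text
fork 0.2 1 [True, True, True, True, False, False]
fork 0.2 -1 [True, True, True, True, False, False]
fork 0.4 1 [True, True, True, True, False, False]
fork 0.4 -1 [True, True, True, True, False, False]
fork 0.5 1 [True, True, True, True, False, False]
fork 0.5 -1 [True, True, True, True, False, False]
fork 0.6 1 [True, True, True, True, False, False]
fork 0.6 -1 [True, True, True, True, False, False]
fork 0.7 1 [True, True, True, True, False, False]
fork 0.7 -1 [True, True, True, True, False, False]
fork 0.8 1 [True, True, True, True, True, False]
fork 0.8 -1 [True, True, True, True, True, False]
fork 1.0 1 [True, True, True, True, True, True]
fork 1.0 -1 [True, True, True, True, True, True]
pinch 1 23
[ 0.58  0.74  0.31  1.43 -0.28  2.39]
[ 0.56  0.74  0.17  1.29 -0.29  2.37]
[ 0.57  0.74  0.2   1.32 -0.29  2.37]
[ 0.35  0.42 -0.23  0.93  0.    2.11]
[ 0.03  0.27 -0.52  0.68  0.39  1.82]
[ 0.04  0.29 -0.54  0.64  0.39  1.83]
[-0.    0.22 -0.48  0.79  0.39  1.78]
pinch 1 -23
[ 0.54  0.66  0.21  1.39 -0.29  2.35]
[ 0.51  0.66  0.08  1.25 -0.3   2.32]
[ 0.52  0.66  0.11  1.29 -0.3   2.33]
[ 0.27  0.37 -0.3   0.9   0.    2.04]
[-0.06  0.28 -0.57  0.66  0.4   1.72]
[-0.04  0.3  -0.58  0.62  0.4   1.73]
[-0.09  0.23 -0.52  0.78  0.4   1.68]
pinch -1 23
[ 0.58  0.74  0.31  1.43 -0.28 -0.75]
[ 0.56  0.74  0.17  1.29 -0.29 -0.77]
[ 0.57  0.74  0.2   1.32 -0.29 -0.77]
[ 0.35  0.42 -0.23  0.93  0.   -1.03]
[ 0.03  0.27 -0.52  0.68  0.39 -1.32]
[ 0.04  0.29 -0.54  0.64  0.39 -1.31]
[-0.    0.22 -0.48  0.79  0.39 -1.36]
pinch -1 -23
[ 0.54  0.66  0.21  1.39 -0.29 -0.8 ]
[ 0.51  0.66  0.08  1.25 -0.3  -0.82]
[ 0.52  0.66  0.11  1.29 -0.3  -0.81]
[ 0.27  0.37 -0.3   0.9   0.   -1.1 ]
[-0.06  0.28 -0.57  0.66  0.4  -1.42]
[-0.04  0.3  -0.58  0.62  0.4  -1.41]
[-0.09  0.23 -0.52  0.78  0.4  -1.46]
```

Run:
```python
from lev import *
K=dict(off=-23,sg=-1)
p,o=pinch(.4,215,**K); bot.move_ptp(p,o); bot.grip(0.5,60)
p,o=pinch(.4,160,**K); bot.movel(p,o,max_speed=120)
p,o=pinch(.4,133.5,**K); print(bot.movel(p,o,max_speed=50,threshold=6)); bot.dwell(.2)
s=bot.get_state(); print(s['tcp_pos']-p,s['contact_force'],s['t'])
bot.grip(0.0,60); bot.dwell(.1); s=bot.get_state(); print(s['opening'],s['gripper_force'],s['contact_force'],s['wrist_torque'],s['tcp_pos']-p,s['t'])
```

```text
False
[0.24218078 0.2010715  0.28685817] [ 0.19057644  0.11671566 -0.9229096 ] 37.6167
0.13989618642303106 61.482027769088745 [-0.02050317  1.27247656  2.76321248] [ 0.25509038 -0.02855118  0.0345717 ] [0.17012364 0.16718492 0.30688711] 38.0917
```

Run:
```python
from lev import *
K=dict(off=-23,sg=-1)
def rep(tag):
    s=bot.get_state(); print(tag,round(s['opening'],3),round(s['gripper_force'],1),s['contact_force'].round(1),s['wrist_torque'].round(2),s['t'])
    return s
bot.movel(*pinch(.4,147.7,**K),max_speed=40); bot.dwell(.1); s=rep('lift')
if s['opening']>.1 and np.linalg.norm(s['contact_force'])<25:
    for ph in np.arange(.3,-.41,-.1):
        bot.movel(*pinch(ph,147.7,**K),max_speed=60); s=rep(round(ph,1))
        if np.linalg.norm(s['contact_force'])>30: print('stop'); break
```

```text
lift 0.142 60.4 [ 2.1 -1.6 -5.4] [ 0.57 -0.55  0.19] 38.7
0.3 0.143 60.4 [ 2.4 -1.9 -5.7] [ 0.39 -0.45  0.23] 39.0583
0.2 0.14 60.4 [ 1.7 -1.3 -5.9] [ 0.14 -0.49  0.17] 39.4167
0.1 0.142 60.4 [ 2.7 -0.3 -6.4] [ 0.03 -0.48  0.15] 39.775
-0.0 0.136 60.4 [ 2.7 -1.1 -6.1] [-0.12 -0.48  0.04] 40.1333
-0.1 0.134 60.4 [ 3.2  1.2 -5.7] [-0.25 -0.46 -0.04] 40.4917
-0.2 0.141 60.4 [ 3.   0.8 -5.6] [-0.38 -0.49 -0.13] 40.85
-0.3 0.137 60.4 [ 3.1 -0.2 -6.7] [-0.54 -0.52 -0.14] 41.2083
-0.4 0.14 60.4 [ 2.6  2.2 -6. ] [-0.5  -0.51 -0.2 ] 41.5667
```

Run:
```python
from lev import *
K=dict(off=-23,sg=-1)
for L in (139,134,132.7):
    bot.movel(*pinch(-.4,L,**K),max_speed=30); bot.dwell(.1); s=bot.get_state(); print(L,s['contact_force'].round(1),s['wrist_torque'].round(2))
bot.grip(0.5); bot.movel(*pinch(-.4,200,**K),max_speed=150)
bot.move_ptp([420,130,300],[np.pi,0,np.pi-0.1956]); bot.dwell(.3)
im,m=grab("wrist"); cv2.imwrite("pics/fin.png",im); print(bot.get_state()['t'])
for c in caps(im,m,130,nest[:2]):
    if c[0][4]<900: print(c[0][4],c[2])
for L in(166,):
    print('knob pred',proj([piv+st(-.4)*166,piv+st(-.33)*166,piv+st(-.4)*152],m))
Q=proj([piv+st(-.4)*166],m)[0].astype(int); x0,y0=Q-35
b=(im[y0:y0+70,x0:x0+70].max(2)<45).astype(np.uint8); n,l,sx,ce=cv2.connectedComponentsWithStats(b)
print([(ce[i]+[x0,y0],sx[i].tolist()) for i in range(1,n) if sx[i,4]>40])
# collar bar: end pixels predicted home / lifted, sample brightness profile along the stem axis
bb=np.cos(-.4)*ey-np.sin(-.4)*ez
for L in np.arange(126,160,2.):
    pts=proj([piv+st(-.4)*L+bb*a-7*ex for a in(-24,24)],m).round().astype(int); print(L,[im[v,u].tolist() for u,v in pts],pts.tolist())
```

```text
139 [ 4.2  3.7 -3.7] [-0.09 -0.7  -0.24]
134 [ 3.6  4.5 -3. ] [ 0.17 -0.69 -0.27]
132.7 [-0.  -1.4  7.7] [ 0.05 -0.02  0.01]
45.8
249 [433.3, 93.6]
252 [437.7, 116.1]
242 [453.6, 89.7]
243 [458.0, 112.0]
63 [519.8, 28.9]
knob pred [[392.29703077 296.39260891]
 [405.60661738 298.27800141]
 [395.60237582 290.69894099]]
[(array([380.90092879, 312.51702786]), [16, 24, 21, 46, 646]), (array([410.31638418, 313.99246704]), [36, 24, 34, 46, 531])]
126.0 [[178, 176, 187], [184, 184, 196]] [[378, 271], [427, 278]]
128.0 [[179, 176, 188], [185, 183, 194]] [[377, 272], [426, 278]]
130.0 [[181, 179, 194], [184, 182, 192]] [[376, 273], [426, 279]]
132.0 [[181, 179, 194], [186, 183, 195]] [[376, 273], [426, 280]]
134.0 [[155, 152, 159], [150, 149, 156]] [[375, 274], [426, 281]]
136.0 [[155, 152, 159], [131, 134, 140]] [[375, 274], [425, 281]]
138.0 [[119, 120, 124], [108, 110, 109]] [[374, 275], [425, 282]]
140.0 [[115, 114, 116], [118, 120, 122]] [[374, 276], [425, 283]]
142.0 [[119, 120, 123], [151, 153, 154]] [[373, 276], [424, 284]]
144.0 [[133, 134, 136], [151, 153, 154]] [[373, 277], [424, 284]]
146.0 [[145, 146, 148], [170, 173, 177]] [[372, 278], [424, 285]]
148.0 [[145, 146, 148], [174, 177, 182]] [[372, 278], [424, 286]]
150.0 [[138, 139, 143], [180, 184, 187]] [[371, 279], [423, 287]]
152.0 [[161, 162, 165], [180, 184, 187]] [[370, 280], [423, 287]]
154.0 [[158, 162, 163], [178, 181, 184]] [[370, 281], [423, 288]]
156.0 [[174, 174, 177], [178, 180, 182]] [[369, 281], [422, 289]]
158.0 [[175, 177, 180], [179, 180, 184]] [[369, 282], [422, 290]]
```

On lowering, the force flipped to an upward push at L=132.7, so the collar bottomed at its home height. The bar shows at 133–143 mm along the stem, which is home, and the rack caps haven't moved. Handing in.

```bash
python3 -c "
from bench import bot
print(bot.sign_off())"
```

```text
the job is handed in; nothing more can be done
None
```

The job is handed in after about 46 s: the block is flat in the nest, the rack sits upright on it, and the lever is swung to the rack's side with the collar at its home height, judged from force and camera readings, not a pull on the locked lever.

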